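# Unstack the chilled baby food and set each pot and box in its place

### The job

The chilled baby food has been left on the shelf in two stacks, a pot on top of a box each. Take the stacks apart: stand the pot with the orange lid in the well of the bottle warmer and the pot with the green lid in the middle of the saucer, lay the box with the yellow lid flat in the grey tray, and lay the box with the purple lid squarely on the middle of the pale blue ice pack, each box lengthways along the thing it lies on. Keep pots and boxes upright all the way, set them down gently rather than dropping them, and leave the glass feeding bottle and the little brown drops bottle where they stand.

Things in the scene. Friction and masses are not known exactly. Their poses are not given: they have to be found in the camera images.
- pot_orange_mid (a point): Closed round glass food pot with orange contents and a screw lid in ORANGE plastic: 56 mm across, 78 mm high, about 0.2 kg, straight-sided. This point is at its centre, 39 mm above its underside; z points up out of the lid. It starts standing on top of one of the two boxes (either one).
- pot_green_mid (a point): The same pot with green contents and a GREEN lid: 56 mm across, 78 mm high, about 0.2 kg. This point is at its centre, 39 mm above its underside; z points up out of the lid. It starts standing on top of the other box.
- box_yellow_mid (a point): Closed flat-topped plastic food box with a YELLOW lid: 120 mm long (x), 60 mm wide (y), 52 mm high (z), about 0.22 kg, rigid, gripped across its 60 mm width. This point is at its centre, 26 mm above its underside; x points along its length, z up. It stands on the shelf and carries one of the pots near the middle of its lid.
- box_purple_mid (a point): The same box with a PURPLE lid: 120 mm long (x), 60 mm wide (y), 52 mm high (z), about 0.22 kg. This point is at its centre, 26 mm above its underside; x along its length, z up. It stands on the shelf and carries the other pot.
- warmer_seat (a point): Bottle warmer, a round white appliance 128 mm across and 110 mm high that does not move, with a dark turning knob sticking out 14 mm at its -x side (not to be used). Its open well is 80 mm wide; this point is the centre of the well's flat seat, 35 mm below the rim and 75 mm above the shelf, so a pot standing in it sticks out 43 mm above the rim. z points up.
- saucer_mid (a point): White ceramic saucer with a thin blue ring, 140 mm across, 16 mm high at the rim, which does not move. Its flat middle is about 90 mm across; this point is the centre of that flat top face, 5 mm above the shelf. z points up.
- tray_floor (a point): Shallow rectangular tray in grey plastic with a small loop at each end, which does not move: outside 162 mm (x) by 106 mm (y), 20 mm high, walls 3 mm thick. This point is the centre of its inner floor (156 by 100 mm), 3 mm above the shelf and 17 mm below the rim; x points along its length, z up.
- icepack_top (a point): Hard-shell ice pack, a pale blue flat slab with a white plug at its +x end, which does not move: 150 mm (x) by 90 mm (y), 22 mm thick. This point is the centre of its flat top face, 22 mm above the shelf; x points along its length, z up.
- bottle: Closed clear glass feeding bottle with a white collar and dome cap, 58 mm across and 165 mm high, standing upright and loose in the middle of the work. Origin at the centre of its underside, z up. To be left alone.
- drops: Small brown glass bottle of drops with a paper label and a black pipette cap, 36 mm across and 85 mm high, standing loose at the far side of the work. Origin at the centre of its underside, z up. To be left alone.
Not all that is in view belongs to the job. What is shaped like the part that bears pot_orange_mid but black or pink is not meant.

How it is judged:
By the outcome, as a careful person would: the job done as asked, in the order asked, and still so for the second after the job is handed in, with the robot touching nothing.
It also fails if it takes over 128 s, if anything falls off the work surface, if the arm or the gripper's body presses on something with over 40 N, if the wrist force passes 120 N, or if a joint passes its speed limit or range.

### The arm

A 6-joint arm with a two-finger parallel gripper is mounted at the origin on the work surface. World frame = base frame: x ahead of the robot, y to its left, z up, the work surface at z = 0. Lengths are in m, angles in rad, forces in N, time in s.
With the tool pointing down it reaches from about 0.375 to 0.9 m from the base axis. Payload 3.1 kg.
Tool frame: the origin (TCP) lies between the finger pads; the fingertips stand 19 mm ahead of it and the grasp point (between the pads) is the TCP; z points along the fingers, y is the line along which they close (so a half turn about z gives the same grasp; the last joint's range is limited). The gripper opens to 87 mm and grips with 3 to 60 N. Pads are 19 mm wide; open, the fingers measure 117 mm over their backs; the gripper's body (75 mm by 190 mm) begins 51 mm behind the grasp point.
Start: joints at [-1.415, 0.527, 1.433, -0, 1.181, -0.178], TCP at [0.205, -0.59, 0.22] pointing down, gripper open.
Joint ranges: [-3.08, 3.08], [-0.75, 2.2], [0.22, 2.44], [-1.43, 4.57], [0, 2.65], [-2.85, 2.85]. Speed limits (rad/s): [2.79, 2.79, 3.14, 3.14, 3.14, 3.14].

### API

Orientations are given as a unit quaternion [x, y, z, w].
In Python, from rig import robot, camera, camera_info, hand_in gives the robot as it stands.
- The arm moves only by the shell command python3 -m handwheel 'ROWS' [FORCE]. ROWS is a JSON object of lists of equal length, an entry for each row: "hand": the opening, from 0 (shut) to 1 (fully open); "translation": the shift along the world's x, y, z in mm, a list of three; "turn": the turn, a rotation vector about the world's x, y, z in rad, a list of three. In form: {"hand": [hand, ...], "translation": [[tx, ty, tz], ...], "turn": [[ax, ay, az], ...]}. A call has 1 to 12 rows; each row is the pose to reach, as a shift and turn from the pose commanded when the call began; what a row does not reach only later rows make up. A row lasts 1/12 s, in which the tool goes at most 41.7 mm and 7.16 degrees, less where a joint would pass 70% of its speed; a pose out of reach is approached as far as the arm can. A call with a gripper value outside its range is refused whole. The fingers move at their own pace and stop on an object; FORCE is the grip in N (left out, the last holds). Time passes only in rows, so rows that repeat a pose let the fingers close. It gives the time, the measured TCP pose, the force, the opening and the grip force at its end, in the units of the state.
- robot.get_obs(): the state, without advancing time (a new reading comes with each control period).
- camera(name): name is "side" or "top" or "wrist"; returns (picture, depth): 420x560x3 uint8, red, green, blue; 420x560 float32, m along the optical axis (not along the pixel's ray), 0 where there is no reading.
- camera_info(name): a dict with "vertical_fov" (degrees; the focal length in pixels is half the picture's height over the tangent of half this angle, whatever the lens; pixels are square), "cx", "cy" (the principal point, pixels), "world_from_camera" (4x4, takes a point from camera to world coordinates). Camera axes: x right, y down, z forward; pixel columns grow to the right and rows downward; lengths in m; the calibration is good to about 2 mm. A picture is of the moment at which its call begins: read the wrist's pose just before it. camera_info takes no time and is no camera call; for the wrist camera it gives the pose at the moment of the call.
- hand_in(): hands the job in; it is judged then, once.
The state is a dict: "time": time; "q": joint angles; "joint_velocities": joint speeds; "joint_torque": joint torques, N m; "position": TCP position; "tool_rot": TCP orientation; "ft_force": force on the tool from outside, world axes, zero at the start; "moment": the same for the moment, N m; "grip_width": finger opening in m; "grip_force": force on a finger pad.
Only numpy, scipy, OpenCV 4.12 (cv2) and the standard library are available. Lean on these libraries where they do the work, as an engineer would, in place of code of your own. Each camera call takes 0.05 s, during which the arm holds its last target. There are 200 camera calls.

## Working session

There is one attempt and no reset: what is moved stays moved. The work goes in short steps, Python scripts to look and compute and a shell command to move; the robot and the scene stay as the last step left them, time stands still between calls to the robot, and variables do not carry over. Pictures are saved under pics/ and viewed, at most 14 in all, crops included, and the job is handed in when it is done.

```bash
ls; mkdir -p pics; cat > h.py <<'E'
import numpy as np, cv2
from rig import robot, camera, camera_info, hand_in
def snap(n,f):
    i=camera_info(n); p,d=camera(n); cv2.imwrite(f'pics/{f}.png',p[:,:,::-1]); np.savez(f'pics/{f}.npz',p=p,d=d,T=i['world_from_camera'],k=[210/np.tan(np.radians(i['vertical_fov']/2)),i['cx'],i['cy']])
    return p,d
def load(f):
    z=np.load(f'pics/{f}.npz'); return z['p'],z['d'],z['T'],z['k']
def cloud(f):
    p,d,T,k=load(f); v,u=np.mgrid[:420,:560]
    c=np.stack([(u-k[1])/k[0]*d,(v-k[2])/k[0]*d,d],-1)
    return c@T[:3,:3].T+T[:3,3]
def ray(f,u,v,z):
    p,d,T,k=load(f); r=T[:3,:3]@np.array([(u-k[1])/k[0],(v-k[2])/k[0],1]); o=T[:3,3]
    return o+r*(z-o[2])/r[2]
E
python3 - <<'E'
from h import *
print(robot.get_obs())
for n in('top','side','wrist'): snap(n,n+'0'); print(n,camera_info(n))
E
```

```text
pics
{'time': 0.0, 'q': array([-1.41551302e+00,  5.28464939e-01,  1.43386043e+00, -7.78180705e-06,
        1.18136005e+00, -1.78466599e-01]), 'joint_velocities': array([-0.00157669, -0.0006565 , -0.00035557, -0.00125595,  0.00111973,
       -0.00102597]), 'joint_torque': array([-1.12132904e-03, -4.40049613e+01, -1.76590472e+01,  6.32758182e-02,
        5.81743440e-02, -1.55275179e-04]), 'position': array([ 0.20467742, -0.58978984,  0.21948568]), 'tool_rot': array([ 9.86107870e-01,  1.66102900e-01,  8.53122083e-06, -1.04635172e-03]), 'ft_force': array([-1.27172118,  0.11281348,  0.65109492]), 'moment': array([-0.03780171,  0.02750005, -0.01130534]), 'grip_force': 0.0, 'grip_width': 0.08650228619958329}
top {'vertical_fov': 54.1733660168567, 'cx': 276.9577770672952, 'cy': 202.73988267754928, 'world_from_camera': array([[ 0.00852759, -0.99447397,  0.10463653,  0.43054725],
       [-0.99966757, -0.01102441, -0.02330675,  0.06106649],
       [ 0.02433151, -0.10440299, -0.99423739,  1.1740598 ],
       [ 0.        ,  0.        ,  0.        ,  1.        ]])}
side {'vertical_fov': 47.52543034217834, 'cx': 273.9536135227669, 'cy': 206.55457804181756, 'world_from_camera': array([[-0.77452266, -0.4194016 ,  0.47351552, -0.11122137],
       [-0.63254289,  0.51112364, -0.58192965,  0.85893174],
       [ 0.00203725, -0.75023657, -0.66116634,  1.00158983],
       [ 0.        ,  0.        ,  0.        ,  1.        ]])}
wrist {'vertical_fov': 70.75622336550279, 'cx': 280.36441310697876, 'cy': 208.45712972084166, 'world_from_camera': array([[ 0.327829  , -0.9016429 , -0.2820784 ,  0.28099322],
       [-0.94473632, -0.31325402, -0.09667065, -0.56310421],
       [-0.00119978,  0.29818115, -0.95450854,  0.38331829],
       [ 0.        ,  0.        ,  0.        ,  1.        ]])}
```

View pics/top0.png

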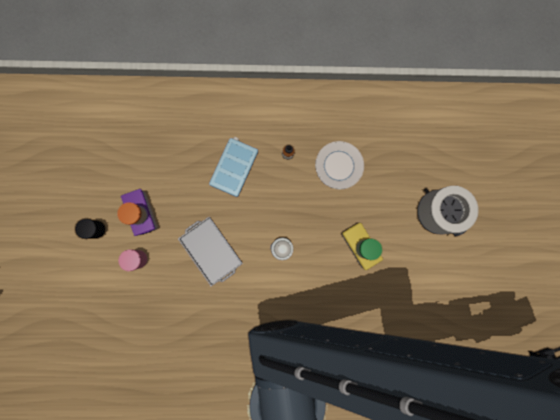

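View pics/side0.png

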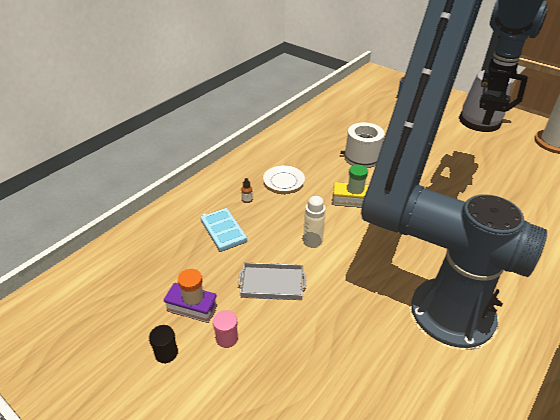

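Top view: the orange-lidded pot (130,213) stands on the purple box. The green-lidded pot (370,249) stands on the yellow box. Warmer is at (452,210), saucer (340,165), tray (211,251), ice pack (234,167), bottle (282,249), drops (288,152).
What could be taken for the orange pot: orange lid (130,213), black (88,228), pink (130,260). I choose the orange one, and will check it in a close crop.

```bash
python3 - <<'E'
from h import *
p,d,T,k=load('top0'); P=cloud('top0'); hsv=cv2.cvtColor(p,cv2.COLOR_RGB2HSV); Z=P[...,2]
print('table z',np.median(Z[300:330,30:150]))
def rep(n,box,m):
    u0,v0,u1,v1=box; w=np.zeros(Z.shape,bool); w[v0:v1,u0:u1]=1; m=m&w&(d>0)
    n_,l,s,_=cv2.connectedComponentsWithStats(m.astype(np.uint8)); i=1+np.argmax(s[1:,4]); m=l==i
    X=P[m]; r=cv2.minAreaRect((X[:,:2]*1000).astype(np.float32)); c=cv2.minEnclosingCircle((X[:,:2]*1000).astype(np.float32))
    print(n,m.sum(),'z',np.percentile(X[:,2],[5,50,95]).round(3),'mean',X[:,:2].mean(0).round(4),'rect',np.round(r[0],1),np.round(r[1],1),round(r[2],1),'circ',np.round(c[0],1),round(c[1],1))
B=lambda lo,hi:(Z>lo)&(Z<hi)
rep('orange',(110,195,165,240),B(.115,.145)); rep('green',(335,220,395,275),B(.115,.145))
rep('purple',(110,180,165,245),B(.042,.062)); rep('yellow',(335,215,395,275),B(.042,.062))
rep('pink',(110,245,150,275),B(.06,.1));rep('black',(70,215,110,245),B(.06,.1))
rep('warmer rim',(410,180,490,240),B(.1,.12)); rep('well',(430,190,475,230),B(.06,.085))
rep('saucer',(305,135,375,195),B(.003,.03)&(hsv[...,1]<70)); rep('tray',(170,210,250,290),(hsv[...,1]<60)&(hsv[...,2]>80))
rep('ice',(200,130,265,200),B(.014,.035)); rep('ice blue',(200,130,265,200),(hsv[...,0]>85)&(hsv[...,0]<115)&(hsv[...,1]>60))
rep('bottle',(260,225,305,270),B(.12,.2)); rep('drops',(275,140,300,165),B(.05,.1))
a=cv2.resize(p[120:300,60:300],(800,600),interpolation=cv2.INTER_CUBIC); cv2.imwrite('pics/crop1.png',a[:,:,::-1])
E
```

```text
table z -0.0006213233760893333
orange 417 z [0.123 0.129 0.132] mean [0.5107 0.4128] rect [511.5 413.8] [56.1 53.9] 48.4 circ [511.4 414.2] 28.9
green 402 z [0.123 0.128 0.132] mean [ 0.4254 -0.2018] rect [ 425.4 -202.9] [54.4 55.8] 55.1 circ [ 425.4 -203.1] 28.4
purple 604 z [0.046 0.051 0.055] mean [0.5224 0.4111] rect [520.8 416.5] [120.2  60.9] 20.5 circ [521.2 416.1] 64.7
yellow 571 z [0.046 0.05  0.054] mean [ 0.4402 -0.1901] rect [ 433.5 -199.4] [120.6  60.6] 31.6 circ [ 434.  -200.2] 64.7
pink 397 z [0.068 0.077 0.08 ] mean [0.3916 0.4225] rect [391.4 424.4] [55.  55.7] 24.1 circ [391.8 424.5] 28.9
black 410 z [0.064 0.076 0.08 ] mean [0.4734 0.5411] rect [473.6 543.4] [53.5 54.5] 3.2 circ [473.7 543.4] 28.5
warmer rim 1061 z [0.104 0.108 0.111] mean [ 0.5325 -0.4295] rect [ 533.  -431.4] [119.7 124.3] 1.4 circ [ 533.2 -430.5] 63.0
well 586 z [0.07  0.074 0.08 ] mean [ 0.5351 -0.4409] rect [ 534.7 -439.5] [69.6 71.9] 60.5 circ [ 534.4 -437.9] 39.4
saucer 1455 z [0.003 0.008 0.015] mean [ 0.6669 -0.1444] rect [ 665.3 -143.7] [136.7 137.4] 46.6 circ [ 667.4 -144.9] 71.3
tray 2412 z [-0.002  0.002  0.019] mean [0.4151 0.222 ] rect [414.4 222.3] [180.4 110.9] 36.2 circ [413.9 222. ] 96.5
ice 1622 z [0.017 0.021 0.024] mean [0.6543 0.1609] rect [657.9 159.5] [ 90.2 156.1] 67.3 circ [656.8 161.2] 84.8
ice blue 252 z [0.017 0.021 0.025] mean [0.6963 0.1424] rect [696.  141.7] [66.5 32.5] 66.3 circ [695.6 142.2] 35.5
bottle 352 z [0.13  0.159 0.165] mean [0.4249 0.0255] rect [424.4  24.7] [51.6 52.4] 72.4 circ [424.4  24.2] 26.8
drops 73 z [0.052 0.068 0.083] mean [0.6963 0.0052] rect [697.1   5.3] [22.6 24.9] 53.2 circ [697.    4.4] 13.1
```

View pics/crop1.png

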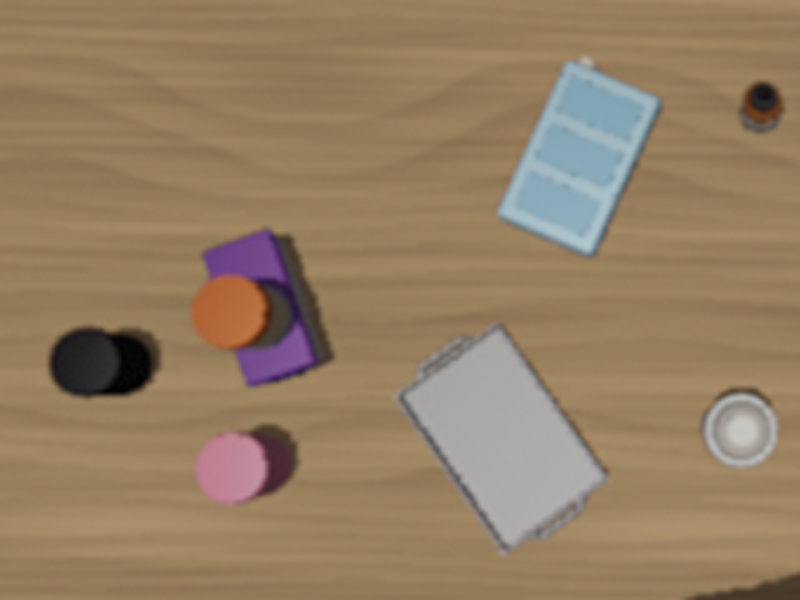

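The crop confirms the orange-lidded pot at crop (233,311), on the purple lid. Black at (85,362) and pink at (232,467) are decoys. Heights and sizes agree with the description. I'll move over the orange pot, passing above the bottle.

```bash
python3 -m handwheel '{"hand":[1,1,1,1,1,1,1,1,1,1,1,1],"translation":[[30,40,10],[60,80,20],[90,120,30],[120,160,40],[150,200,50],[180,240,60],[210,280,60],[240,320,60],[270,360,60],[300,400,60],[325,430,60],[345,450,60]],"turn":[[0,0,0],[0,0,0],[0,0,0],[0,0,0],[0,0,0],[0,0,0],[0,0,0],[0,0,0],[0,0,0],[0,0,0],[0,0,0],[0,0,0]]}' && python3 -m handwheel '{"hand":[1,1,1,1,1,1,1,1,1,1,1,1],"translation":[[0,35,0],[0,75,0],[0,115,0],[0,155,0],[0,195,0],[0,235,0],[-5,275,0],[-10,315,0],[-15,355,0],[-20,395,0],[-25,425,0],[-30,440,0]],"turn":[[0,0,0],[0,0,0],[0,0,0],[0,0,0],[0,0,0],[0,0,0],[0,0,0],[0,0,0],[0,0,0],[0,0,0],[0,0,0],[0,0,0]]}'
```

```text
time: 1.15
position: [0.5043, -0.1941, 0.2796]
tool_rot: [0.986, 0.166, -0.0, -0.0]
ft_force: [0.6, -0.6, 0.0]
grip_width: 0.0871
grip_force: 0.0
time: 2.15
position: [0.4728, 0.2473, 0.2794]
tool_rot: [0.986, 0.168, 0.0, -0.001]
ft_force: [0.5, -0.4, -0.5]
grip_width: 0.0868
grip_force: 0.0
```

```bash
python3 -m handwheel '{"hand":[1,1,1,1,1,1],"translation":[[5,30,0],[15,70,0],[25,110,0],[32,145,0],[38,167,0],[38,167,0]],"turn":[[0,0,0],[0,0,0],[0,0,0],[0,0,0],[0,0,0],[0,0,0]]}' && python3 - <<'E'
from h import *
print(robot.get_obs()['position']); snap('wrist','w1')
P=cloud('w1');Z=P[...,2];p=load('w1')[0];hsv=cv2.cvtColor(p,cv2.COLOR_RGB2HSV)
for n,lo,hi in(('pot',.12,.14),('box',.044,.06)):
    m=((Z>lo)&(Z<hi)).astype(np.uint8); c,l,s,ce=cv2.connectedComponentsWithStats(m)
    for i in range(1,c):
        if s[i,4]>1500:
            X=(P[l==i]*1000).astype(np.float32); print(n,s[i],X[:,2].mean(),cv2.minEnclosingCircle(X[:,:2].copy()),cv2.minAreaRect(X[:,:2].copy()))
E
```

```text
time: 2.65
position: [0.5121, 0.4154, 0.2787]
tool_rot: [0.986, 0.168, 0.001, -0.001]
ft_force: [-0.2, -0.6, -0.6]
grip_width: 0.0871
grip_force: 0.0
[0.51212948 0.41537716 0.27869257]
pot [ 257  171   52   51 2006] 129.10617 ((508.8409423828125, 412.2297058105469), 28.877914428710938) ((509.3481750488281, 412.446044921875), (56.072750091552734, 55.86869812011719), 79.23019409179688)
box [ 259  129   47   55 1830] 51.096592 ((540.8046875, 421.9095458984375), 45.460601806640625) ((540.687744140625, 423.3934631347656), (71.86555480957031, 59.867244720458984), 20.754920959472656)
```

View pics/w1.png

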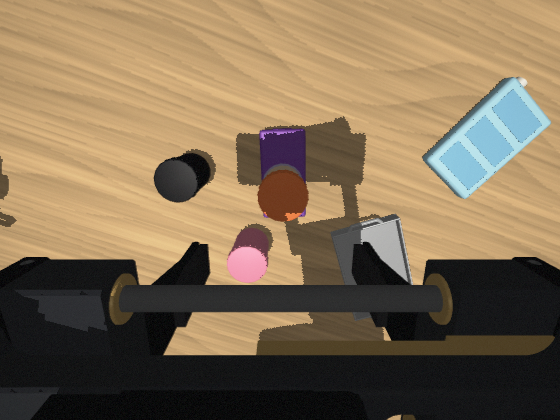

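The wrist view shows the orange lid at (283,195), with pink at (248,264) and black at (180,178), both clear of the fingers' way. The two views agree to 2 mm, so I'll descend and grip.

```bash
python3 -m handwheel '{"hand":[1,1,1,1,1,1,1,1,1,1,1,1],"translation":[[-2,-2,-20],[-2,-2,-50],[-2,-2,-80],[-2,-2,-105],[-2,-2,-125],[-2,-2,-140],[-2,-2,-152],[-2,-2,-160],[-2,-2,-165],[-2,-2,-167],[-2,-2,-167],[-2,-2,-167]],"turn":[[0,0,0],[0,0,0],[0,0,0],[0,0,0],[0,0,0],[0,0,0],[0,0,0],[0,0,0],[0,0,0],[0,0,0],[0,0,0],[0,0,0]]}' && python3 -m handwheel '{"hand":[0.6,0.5,0.4,0.4,0.4,0.4,0.4,0.4],"translation":[[0,0,0],[0,0,0],[0,0,0],[0,0,0],[0,0,0],[0,0,0],[0,0,0],[0,0,0]],"turn":[[0,0,0],[0,0,0],[0,0,0],[0,0,0],[0,0,0],[0,0,0],[0,0,0],[0,0,0]]}' 20
```

```text
time: 3.7
position: [0.5103, 0.409, 0.1135]
tool_rot: [0.986, 0.166, 0.001, -0.0]
ft_force: [0.1, -0.3, 0.0]
grip_width: 0.0869
grip_force: 0.0
time: 4.37
position: [0.5097, 0.4091, 0.1128]
tool_rot: [0.986, 0.166, 0.0, -0.0]
ft_force: [0.8, 1.4, 1.8]
grip_width: 0.0555
grip_force: 20.0
```

```bash
python3 -m handwheel '{"hand":[0.4,0.4,0.4,0.4,0.4,0.4,0.4,0.4,0.4,0.4,0.4,0.4],"translation":[[0,0,3],[0,0,10],[0,0,22],[0,0,40],[0,0,60],[2,-3,82],[4,-10,104],[7,-22,125],[10,-40,142],[13,-62,154],[16,-86,160],[20,-112,160]],"turn":[[0,0,0],[0,0,0],[0,0,0],[0,0,0],[0,0,0],[0,0,0],[0,0,0],[0,0,0],[0,0,0],[0,0,0],[0,0,0],[0,0,0]]}' && python3 -m handwheel '{"hand":[0.4,0.4,0.4,0.4,0.4,0.4,0.4,0.4,0.4,0.4,0.4,0.4],"translation":[[3,-28,0],[6,-57,0],[9,-87,0],[12,-117,0],[15,-147,0],[18,-177,0],[20,-207,0],[22,-237,0],[22,-267,0],[22,-297,0],[22,-327,0],[22,-357,0]],"turn":[[0,0,0],[0,0,0],[0,0,0],[0,0,0],[0,0,0],[0,0,0],[0,0,0],[0,0,0],[0,0,0],[0,0,0],[0,0,0],[0,0,0]]}' && python3 -m handwheel '{"hand":[0.4,0.4,0.4,0.4,0.4,0.4,0.4,0.4,0.4,0.4,0.4,0.4],"translation":[[0,-30,0],[0,-60,0],[-2,-90,0],[-4,-120,0],[-6,-150,0],[-8,-180,0],[-10,-210,0],[-12,-238,0],[-14,-262,0],[-15,-282,0],[-16,-295,0],[-16,-300,0]],"turn":[[0,0,0],[0,0,0],[0,0,0],[0,0,0],[0,0,0],[0,0,0],[0,0,0],[0,0,0],[0,0,0],[0,0,0],[0,0,0],[0,0,0]]}'
```

```text
time: 5.37
position: [0.5306, 0.2965, 0.276]
tool_rot: [0.986, 0.167, 0.003, -0.0]
ft_force: [-0.5, 0.4, -2.6]
grip_width: 0.0553
grip_force: 20.0
time: 6.37
position: [0.5514, -0.0618, 0.2738]
tool_rot: [0.986, 0.166, 0.0, 0.0]
ft_force: [0.5, 0.3, -2.5]
grip_width: 0.0555
grip_force: 20.0
time: 7.37
position: [0.5352, -0.3625, 0.2733]
tool_rot: [0.986, 0.165, 0.0, 0.001]
ft_force: [0.5, 0.0, -2.6]
grip_width: 0.0557
grip_force: 20.0
```

```bash
python3 - <<'E'
from h import *
print(robot.get_obs()['position']); snap('wrist','w2'); snap('top','t2')
for f in('w2','t2'):
    P=cloud(f);Z=P[...,2]
    for n,lo,hi in(('rim',.1,.118),('seat',.065,.085),('lid',.280,.300)):
        m=((Z>lo)&(Z<hi)&(P[...,1]<-.3)).astype(np.uint8); c,l,s,ce=cv2.connectedComponentsWithStats(m)
        for i in range(1,c):
            if s[i,4]>250:
                X=(P[l==i]*1000).astype(np.float32); print(f,n,s[i],X[:,2].mean(),cv2.minEnclosingCircle(X[:,:2].copy()))
E
```

```text
[ 0.53523895 -0.36251159  0.27325049]
w2 rim [ 289  159  101   99 3454] 108.933266 ((531.740234375, -433.93963623046875), 62.01018524169922)
w2 seat [ 306  180   61   58 2608] 75.07644 ((529.2022094726562, -439.2286376953125), 39.309104919433594)
w2 lid [ 209  214  144   71 6683] 289.9819 ((543.75927734375, -359.0899658203125), 36.89918899536133)
```

View pics/w2.png

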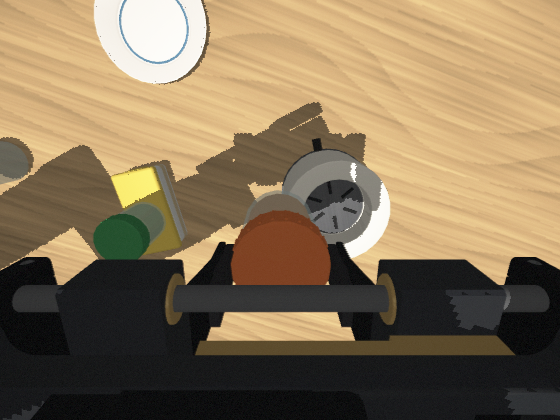

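Wrist view: the orange pot is held straight at (280,248). The well is at (335,207) with the knob at (318,145), and part of the rim is behind the pot. I'll get a better centre from least-squares circle fits.

```bash
python3 - <<'E'
from h import *
from scipy.optimize import least_squares
for f in('w2','top0'):
    P=cloud(f);Z=P[...,2]
    m=(Z>.104)&(Z<.118)&(abs(P[...,0]-.533)<.09)&(abs(P[...,1]+.432)<.09)
    X=P[m][:,:2]*1000; c=np.array([533,-432.])
    for it in range(4):
        v=X-c; r=np.hypot(*v.T); a=np.degrees(np.arctan2(v[:,1],v[:,0]))//6
        O=[];I=[]
        for k in np.unique(a):
            s=a==k
            if s.sum()<8: continue
            j=np.where(s)[0]; O.append(X[j[np.argmax(r[j])]]); I.append(X[j[np.argmin(r[j])]])
        O=np.array(O);I=np.array(I)
        g=lambda Q:least_squares(lambda t:np.hypot(Q[:,0]-t[0],Q[:,1]-t[1])-t[2],[*c,50],loss='soft_l1').x
        o=g(O);i=g(I); c=(o[:2]+i[:2])/2
    print(f,len(O),'outer',o.round(1),'inner',i.round(1))
P=cloud('w2');p=load('w2')[0];hsv=cv2.cvtColor(p,cv2.COLOR_RGB2HSV)
m=(hsv[...,0]<14)&(hsv[...,1]>150)&(abs(P[...,2]-.292)<.006)
m[:200]=0;m=m&(np.arange(560)[None]>220)&(np.arange(560)[None]<340)
X=(P[m]*1000).astype(np.float32);print('lid',m.sum(),X[:,2].mean(),cv2.minEnclosingCircle(X[:,:2].copy()),X[:,:2].max(0))
E
```

```text
w2 40 outer [ 531.3 -433.5   61.5] inner [ 531.1 -433.4   40. ]
top0 60 outer [ 533.  -430.4   61.3] inner [ 533.1 -430.1   40.7]
lid 5515 290.13345 ((535.86865234375, -361.5216979980469), 28.45619010925293) [ 563.66003 -333.54788]
```

```bash
python3 -m handwheel '{"hand":[0.4,0.4,0.4,0.4,0.4,0.4,0.4,0.4,0.4,0.4,0.4,0.4],"translation":[[-1,-15,0],[-2,-35,0],[-3,-53,-3],[-4,-65,-10],[-4,-71,-20],[-4,-71,-35],[-4,-71,-52],[-4,-71,-70],[-4,-71,-86],[-4,-71,-100],[-4,-71,-110],[-4,-71,-116]],"turn":[[0,0,0],[0,0,0],[0,0,0],[0,0,0],[0,0,0],[0,0,0],[0,0,0],[0,0,0],[0,0,0],[0,0,0],[0,0,0],[0,0,0]]}' && python3 -m handwheel '{"hand":[0.4,0.4,0.4,0.4,0.4,0.4,0.4,0.4],"translation":[[0,0,-4],[0,0,-8],[0,0,-11],[0,0,-14],[0,0,-16],[0,0,-18],[0,0,-19],[0,0,-19]],"turn":[[0,0,0],[0,0,0],[0,0,0],[0,0,0],[0,0,0],[0,0,0],[0,0,0],[0,0,0]]}'
```

```text
time: 8.47
position: [0.5309, -0.4299, 0.154]
tool_rot: [0.986, 0.166, -0.001, -0.002]
ft_force: [0.5, -0.6, -1.8]
grip_width: 0.0556
grip_force: 20.0
time: 9.13
position: [0.5317, -0.4312, 0.1376]
tool_rot: [0.986, 0.166, -0.0, -0.0]
ft_force: [-0.1, -0.4, -1.6]
grip_width: 0.0554
grip_force: 20.0
```

Lower by small steps until the force shows contact.

```bash
python3 -m handwheel '{"hand":[0.4,0.4,0.4],"translation":[[0,0,-1],[0,0,-2],[0,0,-2]],"turn":[[0,0,0],[0,0,0],[0,0,0]]}'
```

```text
time: 9.38
position: [0.5319, -0.4314, 0.1359]
tool_rot: [0.986, 0.166, 0.0, 0.0]
ft_force: [-0.1, -0.4, -1.5]
grip_width: 0.0552
grip_force: 20.0
```

```bash
python3 -m handwheel '{"hand":[0.4,0.4,0.4],"translation":[[0,0,-1],[0,0,-2],[0,0,-2]],"turn":[[0,0,0],[0,0,0],[0,0,0]]}'
```

```text
time: 9.63
position: [0.5321, -0.4313, 0.1357]
tool_rot: [0.986, 0.166, 0.0, 0.0]
ft_force: [-1.3, 2.2, 6.7]
grip_width: 0.0553
grip_force: 20.0
```

```bash
python3 -m handwheel '{"hand":[0.4,0.75,0.9,0.9,0.9,0.9],"translation":[[0,0,1],[0,0,1],[0,0,1],[0,0,1],[0,0,1],[0,0,1]],"turn":[[0,0,0],[0,0,0],[0,0,0],[0,0,0],[0,0,0],[0,0,0]]}' && python3 -m handwheel '{"hand":[1,1,1,1,1,1,1,1,1,1,1,1],"translation":[[0,0,5],[0,0,20],[0,0,45],[0,0,75],[0,0,105],[-4,12,128],[-10,35,140],[-20,70,140],[-30,105,140],[-40,140,140],[-50,170,140],[-55,185,140]],"turn":[[0,0,0],[0,0,0],[0,0,0],[0,0,0],[0,0,0],[0,0,0],[0,0,0],[0,0,0],[0,0,0],[0,0,0],[0,0,0],[0,0,0]]}' && python3 -m handwheel '{"hand":[1,1,1,1],"translation":[[-25,20,0],[-43,38,0],[-46,42,0],[-46,42,0]],"turn":[[0,0,0],[0,0,0],[0,0,0],[0,0,0]]}' && python3 - <<'E'
from h import *
print(robot.get_obs()['position']); snap('wrist','w3'); snap('top','t3')
for f in('w3','t3'):
    P=cloud(f);Z=P[...,2]
    for n,lo,hi in(('orange/green',.12,.17),('box',.044,.058)):
        m=((Z>lo)&(Z<hi)&(P[...,1]<-.1)).astype(np.uint8); c,l,s,ce=cv2.connectedComponentsWithStats(m)
        for i in range(1,c):
            if s[i,4]>250:
                X=(P[l==i]*1000).astype(np.float32); print(f,n,s[i],X[:,2].mean(),cv2.minEnclosingCircle(X[:,:2].copy()),cv2.minAreaRect(X[:,:2].copy()))
E
```

```text
time: 10.13
position: [0.5318, -0.4314, 0.1345]
tool_rot: [0.986, 0.166, 0.0, 0.0]
ft_force: [-0.4, -0.3, -0.4]
grip_width: 0.0763
grip_force: 0.0
time: 11.13
position: [0.4748, -0.2422, 0.275]
tool_rot: [0.986, 0.167, -0.001, -0.001]
ft_force: [-0.3, -1.4, -0.1]
grip_width: 0.0869
grip_force: 0.0
time: 11.47
position: [0.4298, -0.2029, 0.2752]
tool_rot: [0.986, 0.167, 0.0, 0.0]
ft_force: [-0.1, -0.2, -0.1]
grip_width: 0.0871
grip_force: 0.0
[ 0.42983318 -0.20293854  0.27521504]
w3 orange/green [ 483  148   77   59 3511] 147.77216 ((531.293701171875, -428.95721435546875), 29.124507904052734) ((530.938232421875, -428.13983154296875), (56.48297119140625, 55.93600845336914), 35.571868896484375)
w3 orange/green [ 256  174   52   51 2033] 129.09889 ((423.2220764160156, -205.7957763671875), 28.89682960510254) ((423.64794921875, -205.85690307617188), (55.69557571411133, 56.35289001464844), 19.28200340270996)
w3 box [421 115  61  91 484] 50.979897 ((528.688720703125, -416.719970703125), 60.359230041503906) ((525.8711547851562, -393.7043762207031), (120.71825408935547, 46.374942779541016), 6.979641437530518)
w3 box [ 250  129   56   59 1820] 51.0293 ((448.67608642578125, -192.7317657470703), 47.91860580444336) ((449.1429138183594, -191.8454132080078), (78.39896392822266, 59.984500885009766), 31.409440994262695)
t3 orange/green [445 196  26  23 442] 149.48483 ((533.356201171875, -426.0386962890625), 28.566572189331055) ((533.7899169921875, -425.5908203125), (54.26317596435547, 55.62961959838867), 71.2874526977539)
t3 box [ 326   66  234   12 1467] 47.893353 ((934.8226318359375, -442.2112121582031), 339.9354248046875) ((934.9005126953125, -442.2112121582031), (679.6485595703125, 21.659284591674805), 89.95111846923828)
t3 box [342 222  27  29 338] 50.05886 ((459.724609375, -182.21958923339844), 39.778358459472656) ((460.9633483886719, -182.873046875), (55.59780502319336, 60.663246154785156), 32.356937408447266)
```

View pics/w3.png

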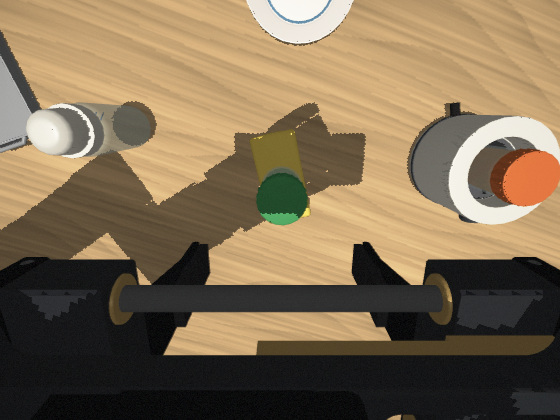

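Wrist view: the orange pot stands in the well at (525,178), and the green pot is under the gripper at (282,198). Next I'll grip the green pot.

```bash
python3 -m handwheel '{"hand":[1,1,1,1,1,1,1,1,1,1,1,1],"translation":[[-6,-2,-20],[-6,-2,-50],[-6,-2,-80],[-6,-2,-105],[-6,-2,-125],[-6,-2,-140],[-6,-2,-152],[-6,-2,-159],[-6,-2,-162],[-6,-2,-163],[-6,-2,-163],[-6,-2,-163]],"turn":[[0,0,0],[0,0,0],[0,0,0],[0,0,0],[0,0,0],[0,0,0],[0,0,0],[0,0,0],[0,0,0],[0,0,0],[0,0,0],[0,0,0]]}' && python3 -m handwheel '{"hand":[0.6,0.5,0.4,0.4,0.4,0.4,0.4,0.4],"translation":[[0,0,0],[0,0,0],[0,0,0],[0,0,0],[0,0,0],[0,0,0],[0,0,0],[0,0,0]],"turn":[[0,0,0],[0,0,0],[0,0,0],[0,0,0],[0,0,0],[0,0,0],[0,0,0],[0,0,0]]}' 20
```

```text
time: 12.57
position: [0.4254, -0.2068, 0.1122]
tool_rot: [0.986, 0.166, 0.001, 0.001]
ft_force: [0.1, 0.1, 0.1]
grip_width: 0.0872
grip_force: 0.0
time: 13.23
position: [0.4247, -0.2062, 0.1117]
tool_rot: [0.986, 0.166, 0.0, -0.0]
ft_force: [0.5, 0.5, 1.6]
grip_width: 0.0557
grip_force: 20.0
```

```bash
python3 -m handwheel '{"hand":[0.4,0.4,0.4,0.4,0.4,0.4,0.4,0.4,0.4,0.4,0.4,0.4],"translation":[[0,0,3],[0,0,10],[0,0,22],[2,0,38],[8,2,55],[20,5,71],[38,10,84],[60,16,91],[85,22,94],[110,28,94],[130,32,94],[142,35,94]],"turn":[[0,0,0],[0,0,0],[0,0,0],[0,0,0],[0,0,0],[0,0,0],[0,0,0],[0,0,0],[0,0,0],[0,0,0],[0,0,0],[0,0,0]]}' && python3 -m handwheel '{"hand":[0.4,0.4],"translation":[[4,1,0],[4,1,0]],"turn":[[0,0,0],[0,0,0]]}' && python3 - <<'E'
from h import *
from scipy.optimize import least_squares
print(robot.get_obs()['position']); snap('wrist','w4')
for f in('w4','top0','t3'):
    P=cloud(f);Z=P[...,2];hsv=cv2.cvtColor(load(f)[0],cv2.COLOR_RGB2HSV)
    m=(Z>.0)&(Z<.03)&(hsv[...,1]<60)&(hsv[...,2]>110)&(abs(P[...,0]-.667)<.09)&(abs(P[...,1]+.1445)<.09)
    c,l,s,_=cv2.connectedComponentsWithStats(m.astype(np.uint8)); m=l==1+np.argmax(s[1:,4])
    b=m&((hsv[...,1]<60)); X=P[m][:,:2]*1000; c=np.array([667,-144.])
    for it in range(4):
        v=X-c; r=np.hypot(*v.T); a=np.degrees(np.arctan2(v[:,1],v[:,0]))//6; O=[]
        for k in np.unique(a):
            j=np.where(a==k)[0]; O.append(X[j[np.argmax(r[j])]])
        O=np.array(O); o=least_squares(lambda t:np.hypot(O[:,0]-t[0],O[:,1]-t[1])-t[2],[*c,70],loss='soft_l1').x; c=o[:2]
    print(f,len(O),o.round(1))
    if f=='w4':
        m=(hsv[...,0]>40)&(hsv[...,0]<85)&(hsv[...,1]>120)&(Z>.215); X=(P[m]*1000).astype(np.float32);print('lid',m.sum(),X[:,2].mean(),cv2.minEnclosingCircle(X[:,:2].copy()))
E
```

```text
time: 14.23
position: [0.5689, -0.1707, 0.206]
tool_rot: [0.986, 0.167, 0.001, 0.0]
ft_force: [-0.7, 0.4, -2.7]
grip_width: 0.0552
grip_force: 20.0
time: 14.4
position: [0.571, -0.1698, 0.2054]
tool_rot: [0.986, 0.167, -0.0, -0.0]
ft_force: [0.5, -0.9, -2.5]
grip_width: 0.0556
grip_force: 20.0
[ 0.57098377 -0.16976003  0.20541163]
w4 60 [ 663.6 -146.3   69.4]
lid 5656 226.10982 ((577.6394653320312, -166.60971069335938), 88.16868591308594)
top0 60 [ 665.8 -144.2   69. ]
t3 60 [ 665.7 -144.4   69.2]
```

View pics/w4.png

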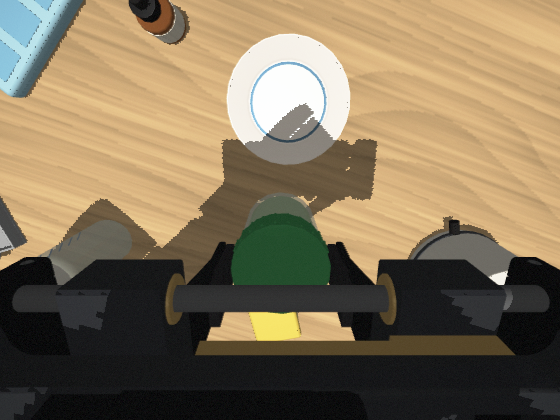

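Wrist view: the saucer is clear at (288,100) and the green pot is held straight at (281,250). Set down at about (664.5,-145.5).

```bash
python3 -m handwheel '{"hand":[0.4,0.4,0.4,0.4,0.4,0.4,0.4,0.4,0.4,0.4,0.4,0.4],"translation":[[10,3,-2],[30,8,-8],[55,14,-18],[76,20,-32],[89,23,-48],[93,24,-66],[93,24,-84],[93,24,-100],[93,24,-114],[93,24,-124],[93,24,-131],[93,24,-134]],"turn":[[0,0,0],[0,0,0],[0,0,0],[0,0,0],[0,0,0],[0,0,0],[0,0,0],[0,0,0],[0,0,0],[0,0,0],[0,0,0],[0,0,0]]}' && python3 -m handwheel '{"hand":[0.4,0.4,0.4,0.4],"translation":[[0,0,-2],[0,0,-3],[0,0,-4],[0,0,-4]],"turn":[[0,0,0],[0,0,0],[0,0,0],[0,0,0]]}'
```

```text
time: 15.45
position: [0.663, -0.1462, 0.0705]
tool_rot: [0.986, 0.166, -0.001, -0.001]
ft_force: [0.3, 0.5, -2.5]
grip_width: 0.0554
grip_force: 20.0
time: 15.78
position: [0.6642, -0.1464, 0.0683]
tool_rot: [0.986, 0.166, 0.001, 0.0]
ft_force: [-0.7, -0.7, -2.7]
grip_width: 0.0549
grip_force: 20.0
```

```bash
python3 -m handwheel '{"hand":[0.4,0.4,0.4,0.4],"translation":[[0,0,-1],[0,0,-2],[0,0,-3],[0,0,-3]],"turn":[[0,0,0],[0,0,0],[0,0,0],[0,0,0]]}'
```

```text
time: 16.12
position: [0.6639, -0.1463, 0.0649]
tool_rot: [0.986, 0.166, 0.0, 0.0]
ft_force: [-0.6, -0.9, -2.4]
grip_width: 0.0554
grip_force: 20.0
```

```bash
python3 -m handwheel '{"hand":[0.4,0.4,0.4],"translation":[[0,0,-1],[0,0,-1],[0,0,-1]],"turn":[[0,0,0],[0,0,0],[0,0,0]]}'
```

```text
time: 16.37
position: [0.664, -0.1462, 0.0648]
tool_rot: [0.986, 0.166, 0.0, 0.0]
ft_force: [-1.5, 1.3, 5.9]
grip_width: 0.0556
grip_force: 20.0
```

```bash
python3 -m handwheel '{"hand":[0.4,0.75,0.9,0.9,0.9,0.9],"translation":[[0,0,0],[0,0,0],[0,0,0],[0,0,0],[0,0,0],[0,0,0]],"turn":[[0,0,0],[0,0,0],[0,0,0],[0,0,0],[0,0,0],[0,0,0]]}' && python3 -m handwheel '{"hand":[1,1,1,1,1,1,1,1,1,1,1,1],"translation":[[0,0,5],[0,0,20],[0,0,45],[0,0,75],[-10,-2,105],[-35,-8,128],[-70,-16,140],[-108,-25,145],[-145,-34,145],[-180,-42,145],[-210,-49,145],[-225,-53,145]],"turn":[[0,0,0],[0,0,0],[0,0,0],[0,0,0],[0,0,0.05],[0,0,0.1],[0,0,0.15],[0,0,0.2],[0,0,0.21],[0,0,0.21],[0,0,0.21],[0,0,0.21]]}' && python3 -m handwheel '{"hand":[1,1],"translation":[[-2,0,0],[-2,0,0]],"turn":[[0,0,0],[0,0,0]]}' && cat >> h.py <<'E'
def blobs(f,lo,hi,x,y,r,mn=300):
    P=cloud(f);Z=P[...,2]; m=((Z>lo)&(Z<hi)&(np.hypot(P[...,0]-x,P[...,1]-y)<r)).astype(np.uint8)
    c,l,s,_=cv2.connectedComponentsWithStats(m)
    for i in range(1,c):
        if s[i,4]>mn:
            X=(P[l==i]*1000).astype(np.float32); q=cv2.minAreaRect(X[:,:2].copy()); e=cv2.minEnclosingCircle(X[:,:2].copy())
            print(f,s[i],'z',np.percentile(X[:,2],[5,50,95]).round(1),'rect',np.round(q[0],1),np.round(q[1],1),round(q[2],1),'circ',np.round(e[0],1),round(e[1],1))
E
python3 - <<'E'
from h import *
print(robot.get_obs()['position'],robot.get_obs()['tool_rot'])
snap('wrist','w5'); snap('top','t5')
for f in('w5','t5'):
    print('yellow');blobs(f,.044,.058,.434,-.2,.1); print('green');blobs(f,.074,.1,.665,-.145,.06,100)
E
```

```text
time: 16.87
position: [0.6637, -0.1463, 0.0633]
tool_rot: [0.986, 0.166, -0.0, -0.0]
ft_force: [-0.3, 0.1, 0.2]
grip_width: 0.0764
grip_force: 0.0
time: 17.87
position: [0.4349, -0.1987, 0.2089]
tool_rot: [0.963, 0.268, -0.001, -0.001]
ft_force: [-0.2, 0.1, 0.1]
grip_width: 0.0867
grip_force: 0.0
time: 18.03
position: [0.4365, -0.1996, 0.2092]
tool_rot: [0.964, 0.268, 0.0, 0.0]
ft_force: [0.1, 0.3, 0.6]
grip_width: 0.0869
grip_force: 0.0
[ 0.43649472 -0.19959259  0.20923859] [9.63511078e-01 2.67667780e-01 4.67751401e-04 3.79442785e-04]
yellow
w5 [ 253  142   56  104 5379] z [49.6 51.3 52.5] rect [ 431.8 -202.4] [119.4  60. ] 31.4 circ [ 431.2 -202.6] 65.1
green
yellow
t5 [342 222  27  24 340] z [46.5 50.6 53.9] rect [ 464.4 -180.7] [47.  60.2] 31.8 circ [ 465.1 -181.3] 35.9
green
t5 [333 150  21  21 339] z [77.  81.2 84.6] rect [ 664.2 -143.2] [54.8 54.9] 28.1 circ [ 664.9 -143. ] 28.6
```

View pics/w5.png

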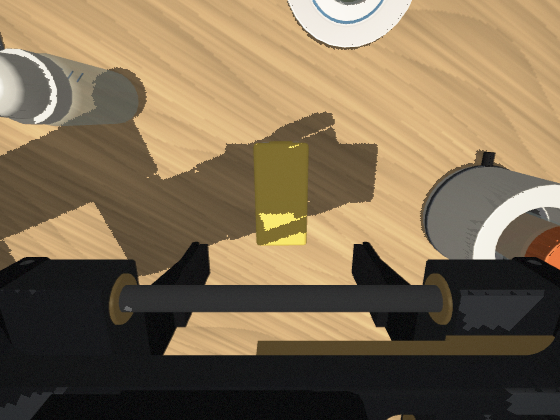

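The green pot sits within 2 mm of the saucer's centre. Wrist view: the yellow box is at (281,193), in line with the gripper. Grip it.

```bash
python3 -m handwheel '{"hand":[1,1,1,1,1,1,1,1,1,1,1,1],"translation":[[-4,-2,-20],[-4,-2,-50],[-4,-2,-80],[-4,-2,-105],[-4,-2,-125],[-4,-2,-142],[-4,-2,-154],[-4,-2,-162],[-4,-2,-166],[-4,-2,-168],[-4,-2,-168],[-4,-2,-168]],"turn":[[0,0,0],[0,0,0],[0,0,0],[0,0,0],[0,0,0],[0,0,0],[0,0,0],[0,0,0],[0,0,0],[0,0,0],[0,0,0],[0,0,0]]}' && python3 -m handwheel '{"hand":[0.65,0.55,0.45,0.45,0.45,0.45,0.45,0.45],"translation":[[0,0,0],[0,0,0],[0,0,0],[0,0,0],[0,0,0],[0,0,0],[0,0,0],[0,0,0]],"turn":[[0,0,0],[0,0,0],[0,0,0],[0,0,0],[0,0,0],[0,0,0],[0,0,0],[0,0,0]]}' 25
```

```text
time: 19.13
position: [0.4334, -0.2015, 0.0411]
tool_rot: [0.963, 0.269, 0.0, 0.001]
ft_force: [0.3, 0.0, 0.5]
grip_width: 0.0871
grip_force: 0.0
time: 19.8
position: [0.433, -0.2015, 0.0409]
tool_rot: [0.963, 0.269, 0.0, 0.0]
ft_force: [-1.3, -0.1, 3.2]
grip_width: 0.0598
grip_force: 25.0
```

```bash
python3 -m handwheel '{"hand":[0.45,0.45,0.45,0.45,0.45,0.45,0.45,0.45,0.45,0.45,0.45,0.45],"translation":[[0,0,3],[0,0,10],[0,0,24],[0,0,44],[0,0,70],[0,0,98],[2,2,128],[5,6,156],[10,14,180],[18,28,198],[28,48,208],[38,74,212]],"turn":[[0,0,0],[0,0,0],[0,0,0],[0,0,0],[0,0,0],[0,0,0],[0,0,0],[0,0,0],[0,0,0],[0,0,0],[0,0,0],[0,0,0]]}' && python3 -m handwheel '{"hand":[0.45,0.45,0.45,0.45,0.45,0.45,0.45,0.45,0.45,0.45,0.45,0.45],"translation":[[5,27,0],[8,54,0],[8,82,0],[5,110,0],[0,137,0],[-8,162,0],[-17,185,0],[-27,206,0],[-36,225,0],[-43,240,0],[-48,250,0],[-50,255,0]],"turn":[[0,0,0],[0,0,0],[0,0,0],[0,0,0],[0,0,0],[0,0,0],[0,0,0],[0,0,0],[0,0,0],[0,0,0],[0,0,0],[0,0,0]]}' && python3 -m handwheel '{"hand":[0.45,0.45],"translation":[[0,0,0],[0,0,0]],"turn":[[0,0,0],[0,0,0]]}'  && python3 - <<'E'
from h import *
print(robot.get_obs()['position'],robot.get_obs()['tool_rot'])
snap('wrist','w6')
p,_,T,k=load('w6'); hsv=cv2.cvtColor(p,cv2.COLOR_RGB2HSV);P=cloud('w6')
blobs('w6',.012,.026,.414,.222,.13,200)
print('lid');blobs('w6',.24,.28,*robot.get_obs()['position'][:2],.1)
E
```

```text
time: 20.8
position: [0.4716, -0.1277, 0.2549]
tool_rot: [0.964, 0.268, 0.001, 0.002]
ft_force: [0.1, 0.4, -2.5]
grip_width: 0.0601
grip_force: 25.0
time: 21.8
position: [0.4189, 0.1289, 0.2525]
tool_rot: [0.963, 0.269, -0.001, -0.0]
ft_force: [0.1, -0.3, -1.8]
grip_width: 0.0595
grip_force: 25.0
time: 21.97
position: [0.421, 0.1275, 0.2527]
tool_rot: [0.963, 0.269, 0.0, 0.0]
ft_force: [0.9, -0.3, -2.4]
grip_width: 0.0595
grip_force: 25.0
[0.42095949 0.12745622 0.25270977] [9.63215253e-01 2.68730846e-01 9.26711115e-05 3.16651485e-04]
w6 [ 168   73   93  140 1343] z [13.3 18.7 20.4] rect [413.7 219.5] [179.9 106.8] 36.3 circ [414.8 219.1] 95.0
lid
w6 [  204   157   154   128 14401] z [260.4 263.1 266.6] rect [439.  139.1] [74.6 78.6] 30.6 circ [437.9 138.1] 46.7
w6 [ 233  312   96   29 2722] z [262.1 263.2 264. ] rect [383.3 105.3] [24.4 60.2] 29.9 circ [381.6 104.2] 31.6
```

View pics/w6.png

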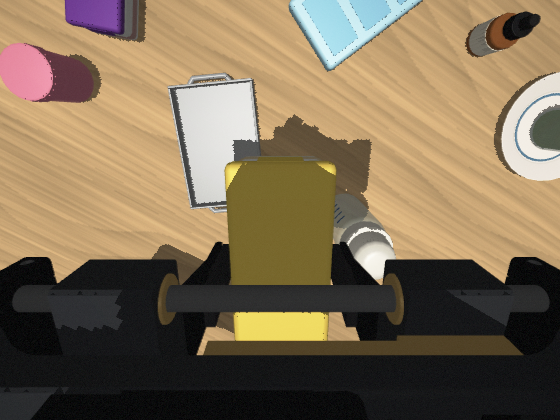

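Wrist view: the tray is clear and empty at (217,140) and the yellow box is level in the grip at (281,250). The bottle at (370,245) still stands. I'll turn +5.3° and set it down.

```bash
python3 -m handwheel '{"hand":[0.45,0.45,0.45,0.45,0.45,0.45,0.45,0.45,0.45,0.45,0.45,0.45],"translation":[[-1,10,0],[-2,28,0],[-4,50,-2],[-6,70,-10],[-7,84,-24],[-8,92,-44],[-8,92,-68],[-8,92,-94],[-8,92,-120],[-8,92,-145],[-8,92,-166],[-8,92,-180]],"turn":[[0,0,0.01],[0,0,0.03],[0,0,0.05],[0,0,0.07],[0,0,0.085],[0,0,0.093],[0,0,0.093],[0,0,0.093],[0,0,0.093],[0,0,0.093],[0,0,0.093],[0,0,0.093]]}' && python3 -m handwheel '{"hand":[0.45,0.45,0.45,0.45,0.45,0.45,0.45,0.45,0.45],"translation":[[0,0,-6],[0,0,-11],[0,0,-15],[0,0,-18],[0,0,-20],[0,0,-22],[0,0,-24],[0,0,-25],[0,0,-25]],"turn":[[0,0,0],[0,0,0],[0,0,0],[0,0,0],[0,0,0],[0,0,0],[0,0,0],[0,0,0],[0,0,0]]}'
```

```text
time: 23.02
position: [0.4126, 0.2196, 0.0706]
tool_rot: [0.95, 0.313, -0.001, -0.0]
ft_force: [0.0, 0.2, -3.2]
grip_width: 0.0597
grip_force: 25.0
time: 23.77
position: [0.4128, 0.2198, 0.0477]
tool_rot: [0.95, 0.313, 0.0, 0.0]
ft_force: [0.0, -0.5, -2.1]
grip_width: 0.0594
grip_force: 25.0
```

```bash
python3 -m handwheel '{"hand":[0.45,0.45,0.45,0.45],"translation":[[0,0,-1],[0,0,-2],[0,0,-3],[0,0,-3]],"turn":[[0,0,0],[0,0,0],[0,0,0],[0,0,0]]}'
```

```text
time: 24.1
position: [0.4127, 0.2198, 0.0445]
tool_rot: [0.95, 0.313, -0.0, -0.0]
ft_force: [-0.4, -0.3, -2.7]
grip_width: 0.0593
grip_force: 25.0
```

```bash
python3 -m handwheel '{"hand":[0.45,0.45,0.45],"translation":[[0,0,-1],[0,0,-1],[0,0,-1]],"turn":[[0,0,0],[0,0,0],[0,0,0]]}'
```

```text
time: 24.35
position: [0.4128, 0.2198, 0.0439]
tool_rot: [0.95, 0.313, 0.0, 0.0]
ft_force: [-0.8, 0.0, 1.8]
grip_width: 0.0596
grip_force: 25.0
```

```bash
python3 -m handwheel '{"hand":[0.45,0.8,0.95,0.95,0.95,0.95],"translation":[[0,0,0],[0,0,0],[0,0,0],[0,0,0],[0,0,0],[0,0,0]],"turn":[[0,0,0],[0,0,0],[0,0,0],[0,0,0],[0,0,0],[0,0,0]]}' && python3 -m handwheel '{"hand":[1,1,1,1,1,1,1,1,1,1,1,1],"translation":[[0,0,5],[0,0,18],[0,0,40],[0,0,70],[4,8,100],[14,26,128],[30,54,150],[50,88,165],[70,124,170],[88,158,170],[100,182,170],[106,194,170]],"turn":[[0,0,0],[0,0,0],[0,0,0],[0,0,-0.02],[0,0,-0.07],[0,0,-0.13],[0,0,-0.19],[0,0,-0.24],[0,0,-0.277],[0,0,-0.277],[0,0,-0.277],[0,0,-0.277]]}' && python3 -m handwheel '{"hand":[1,1],"translation":[[0,0,0],[0,0,0]],"turn":[[0,0,0],[0,0,0]]}' && python3 - <<'E'
from h import *
print(robot.get_obs()['position'],robot.get_obs()['tool_rot'])
snap('wrist','w7'); snap('top','t7'); snap('side','s7')
for f in('w7','t7'):
    print('purple');blobs(f,.044,.058,.521,.414,.1); print('yellow');blobs(f,.046,.064,.414,.221,.1,100)
E
```

```text
time: 24.85
position: [0.4128, 0.2198, 0.0436]
tool_rot: [0.95, 0.313, 0.0, 0.0]
ft_force: [0.2, -0.4, 0.2]
grip_width: 0.0807
grip_force: 0.0
time: 25.85
position: [0.5201, 0.4172, 0.2142]
tool_rot: [0.984, 0.18, 0.001, -0.001]
ft_force: [-0.4, -0.5, 0.1]
grip_width: 0.0868
grip_force: 0.0
time: 26.02
position: [0.518, 0.4136, 0.2132]
tool_rot: [0.984, 0.179, -0.001, 0.0]
ft_force: [-0.3, -0.6, 0.4]
grip_width: 0.0871
grip_force: 0.0
[0.51800245 0.41360358 0.21316749] [ 9.83771910e-01  1.79421417e-01 -7.54380292e-04  4.62721825e-04]
purple
w7 [ 253  135   55  103 5366] z [49.6 51.3 52.5] rect [519.4 414.7] [118.7  60.1] 21.1 circ [519.1 414.4] 64.8
yellow
w7 [366 312  25  29 307] z [50.8 54.1 55.3] rect [392.7 229.4] [50.5 22.2] 36.9 circ [392.4 229.5] 26.9
purple
t7 [125 206  30  30 555] z [46.7 50.8 54.5] rect [498.8 408. ] [73.6 60.9] 20.6 circ [499.  408.7] 45.7
yellow
t7 [187 229  42  47 993] z [50.1 53.7 57.3] rect [413.3 221.7] [120.6  60.4] 36.6 circ [412.7 221.7] 64.4
```

View pics/w7.png

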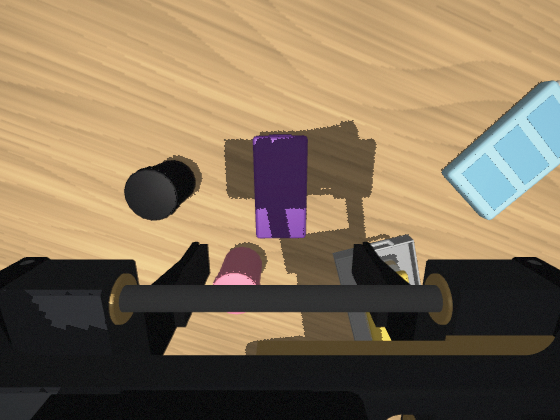

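The yellow box lies centred in the tray, 36.6° against 36.2°. Wrist view: the purple box is at (280,187), lined up and clear of black (152,195) and pink (240,280). Grip it.

```bash
python3 -m handwheel '{"hand":[1,1,1,1,1,1,1,1,1,1,1,1],"translation":[[2,1,-20],[2,1,-50],[2,1,-80],[2,1,-105],[2,1,-127],[2,1,-145],[2,1,-158],[2,1,-166],[2,1,-170],[2,1,-172],[2,1,-172],[2,1,-172]],"turn":[[0,0,0],[0,0,0],[0,0,0],[0,0,0],[0,0,0],[0,0,0],[0,0,0],[0,0,0],[0,0,0],[0,0,0],[0,0,0],[0,0,0]]}' && python3 -m handwheel '{"hand":[0.65,0.55,0.45,0.45,0.45,0.45,0.45,0.45],"translation":[[0,0,0],[0,0,0],[0,0,0],[0,0,0],[0,0,0],[0,0,0],[0,0,0],[0,0,0]],"turn":[[0,0,0],[0,0,0],[0,0,0],[0,0,0],[0,0,0],[0,0,0],[0,0,0],[0,0,0]]}' 25
```

```text
time: 27.17
position: [0.5214, 0.4151, 0.0428]
tool_rot: [0.984, 0.179, 0.001, -0.0]
ft_force: [0.3, 0.3, 0.3]
grip_width: 0.0871
grip_force: 0.0
time: 27.83
position: [0.5208, 0.4148, 0.0418]
tool_rot: [0.984, 0.179, 0.0, -0.0]
ft_force: [-0.6, -0.0, 1.6]
grip_width: 0.0599
grip_force: 25.0
```

```bash
python3 -m handwheel '{"hand":[0.45,0.45,0.45,0.45,0.45,0.45,0.45,0.45,0.45,0.45,0.45,0.45],"translation":[[0,0,3],[0,0,10],[0,0,24],[0,0,44],[0,-2,68],[1,-8,92],[3,-20,114],[5,-38,132],[8,-60,144],[11,-85,150],[14,-112,152],[17,-138,152]],"turn":[[0,0,0],[0,0,0],[0,0,0],[0,0,-0.02],[0,0,-0.07],[0,0,-0.14],[0,0,-0.22],[0,0,-0.3],[0,0,-0.38],[0,0,-0.46],[0,0,-0.54],[0,0,-0.62]]}' && python3 -m handwheel '{"hand":[0.45,0.45,0.45,0.45,0.45,0.45],"translation":[[2,-25,0],[4,-45,0],[6,-60,0],[7,-67,0],[7,-69,0],[7,-69,0]],"turn":[[0,0,-0.07],[0,0,-0.12],[0,0,-0.137],[0,0,-0.137],[0,0,-0.137],[0,0,-0.137]]}' && python3 - <<'E'
from h import *
o=robot.get_obs();print(o['position'],o['tool_rot'],np.degrees(2*np.arctan2(*o['tool_rot'][[1,0]])))
snap('wrist','w8')
blobs('w8',.012,.027,.656,.161,.13,200); blobs('w8',.19,.22,*o['position'][:2],.1)
p=load('w8')[0];P=cloud('w8');m=((p[...,2].astype(int)-p[...,0]>20)&(abs(P[...,2]-.02)<.008)).astype(np.uint8)
X=(P[m>0]*1000).astype(np.float32);print(cv2.minAreaRect(X[:,:2].copy()),len(X))
E
```

```text
time: 28.83
position: [0.5383, 0.2759, 0.1961]
tool_rot: [0.991, -0.131, 0.002, -0.001]
ft_force: [-0.4, -0.2, -2.1]
grip_width: 0.0598
grip_force: 25.0
time: 29.33
position: [0.5449, 0.2077, 0.1943]
tool_rot: [0.98, -0.197, 0.0, -0.0]
ft_force: [-0.2, 0.6, -2.3]
grip_width: 0.0592
grip_force: 25.0
[0.54487151 0.20773202 0.19429077] [ 9.80304785e-01 -1.97490080e-01  2.83499300e-04 -3.41252458e-04] -22.780450276484505
w8 [  239     0    91   151 12748] z [19.7 21.4 22.8] rect [651.4 158.8] [ 90.1 146.3] 67.3 circ [651.8 158. ] 84.3
w8 [  206   158   150   127 14176] z [201.5 203.8 206.4] rect [564.2 198.8] [77.5 74.4] 66.9 circ [562.9 198.8] 46.7
w8 [ 234  312   95   29 2716] z [202.7 203.8 204.6] rect [503.2 224.1] [60.1 24. ] 66.3 circ [501.4 224.9] 31.4
((572.0293579101562, 145.7508544921875), (329.3459167480469, 147.68173217773438), 8.894196510314941) 10523
```

View pics/w8.png

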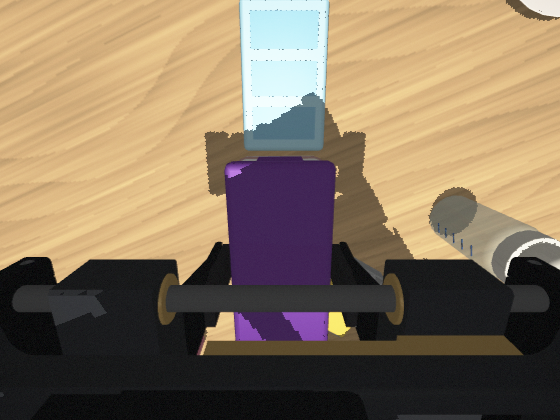

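Wrist view: the ice pack is at (285,75), in line with the held purple box at (281,250); its far end is cut off, so I take its centre from the near edge plus 75 mm. Move over and lower.

```bash
python3 -m handwheel '{"hand":[0.45,0.45,0.45,0.45,0.45,0.45,0.45,0.45,0.45,0.45,0.45,0.45],"translation":[[10,-4,0],[28,-12,-2],[50,-22,-8],[72,-32,-18],[90,-40,-32],[102,-46,-48],[108,-48,-65],[108,-48,-81],[108,-48,-95],[108,-48,-107],[108,-48,-116],[108,-48,-121]],"turn":[[0,0,0],[0,0,0],[0,0,0],[0,0,0],[0,0,0],[0,0,0],[0,0,0],[0,0,0],[0,0,0],[0,0,0],[0,0,0],[0,0,0]]}' && python3 -m handwheel '{"hand":[0.45,0.45,0.45,0.45,0.45],"translation":[[0,0,-2],[0,0,-4],[0,0,-6],[0,0,-7],[0,0,-7]],"turn":[[0,0,0],[0,0,0],[0,0,0],[0,0,0],[0,0,0]]}'
```

```text
time: 30.38
position: [0.6523, 0.1602, 0.0711]
tool_rot: [0.98, -0.197, -0.001, 0.0]
ft_force: [-0.2, 0.2, -2.1]
grip_width: 0.0593
grip_force: 25.0
time: 30.8
position: [0.653, 0.1598, 0.0661]
tool_rot: [0.98, -0.197, 0.0, -0.0]
ft_force: [0.5, 0.3, -1.6]
grip_width: 0.0591
grip_force: 25.0
```

```bash
python3 -m handwheel '{"hand":[0.45,0.45,0.45],"translation":[[0,0,-1],[0,0,-2],[0,0,-2]],"turn":[[0,0,0],[0,0,0],[0,0,0]]}'
```

```text
time: 31.05
position: [0.6529, 0.1598, 0.0638]
tool_rot: [0.98, -0.197, 0.0, -0.0]
ft_force: [0.2, 0.6, -0.9]
grip_width: 0.0595
grip_force: 25.0
```

```bash
python3 -m handwheel '{"hand":[0.45,0.45,0.45],"translation":[[0,0,-0.5],[0,0,-1],[0,0,-1]],"turn":[[0,0,0],[0,0,0],[0,0,0]]}'
```

```text
time: 31.3
position: [0.6529, 0.1598, 0.0638]
tool_rot: [0.98, -0.197, 0.0, -0.0]
ft_force: [-1.9, -0.6, 4.5]
grip_width: 0.0599
grip_force: 25.0
```

Contact made. Release, go straight up, back away and check everything.

```bash
python3 -m handwheel '{"hand":[0.45,0.8,0.95,0.95,0.95,0.95],"translation":[[0,0,0],[0,0,0],[0,0,0],[0,0,0],[0,0,0],[0,0,0]],"turn":[[0,0,0],[0,0,0],[0,0,0],[0,0,0],[0,0,0],[0,0,0]]}' && python3 -m handwheel '{"hand":[1,1,1,1,1,1,1,1,1,1,1,1],"translation":[[0,0,5],[0,0,18],[0,0,40],[0,0,70],[0,0,105],[-5,6,140],[-15,20,172],[-30,44,196],[-45,74,206],[-60,106,206],[-72,130,206],[-78,140,206]],"turn":[[0,0,0],[0,0,0],[0,0,0],[0,0,0],[0,0,0],[0,0,0],[0,0,0],[0,0,0],[0,0,0],[0,0,0],[0,0,0],[0,0,0]]}' && python3 -m handwheel '{"hand":[1,1,1,1,1,1,1,1,1,1],"translation":[[-4,25,0],[-10,60,0],[-18,98,0],[-26,136,0],[-32,160,0],[-35,170,0],[-35,170,0],[-35,170,0],[-35,170,0],[-35,170,0]],"turn":[[0,0,0],[0,0,0],[0,0,0],[0,0,0],[0,0,0],[0,0,0],[0,0,0],[0,0,0],[0,0,0],[0,0,0]]}' && python3 - <<'E'
from h import *
snap('top','t9'); snap('side','s9'); f='t9'
for n,a in dict(purple=(.066,.085,.655,.161,.1),ice=(.014,.03,.655,.161,.1),yellow=(.046,.064,.414,.221,.1),green=(.074,.1,.665,-.145,.06),orange=(.145,.165,.533,-.43,.06),bottle=(.12,.2,.424,.025,.06),drops=(.05,.1,.697,.005,.04)).items():
    print(n);blobs(f,*a,40)
a=cv2.imread('pics/t9.png')[110:310,60:500]; b=cv2.imread('pics/s9.png')[90:370,120:460]
cv2.imwrite('pics/fin.png',np.vstack([cv2.resize(a,(660,300)),cv2.resize(b,(364,300))[:, :364] if 0 else np.pad(cv2.resize(b,(364,300)),((0,0),(0,296),(0,0)))]))
E
```

```text
time: 31.8
position: [0.6527, 0.1598, 0.0624]
tool_rot: [0.98, -0.197, -0.0, 0.0]
ft_force: [-0.1, -0.1, -0.1]
grip_width: 0.0804
grip_force: 0.0
time: 32.8
position: [0.5728, 0.3031, 0.2707]
tool_rot: [0.981, -0.196, 0.001, -0.001]
ft_force: [0.0, -0.3, -0.2]
grip_width: 0.0868
grip_force: 0.0
time: 33.63
position: [0.5407, 0.4677, 0.2688]
tool_rot: [0.98, -0.198, 0.0, 0.0]
ft_force: [-0.1, -0.6, 0.2]
grip_width: 0.087
grip_force: 0.0
purple
t9 [213 141  36  47 951] z [68.4 72.3 76.1] rect [652.7 162.5] [ 60.2 121. ] 67.2 circ [651.9 161.3] 63.9
ice
t9 [209 137  49  60 632] z [15.3 20.  24. ] rect [657.7 159.9] [ 90.7 155.7] 67.1 circ [655.4 159.1] 85.4
yellow
t9 [187 229  42  47 989] z [50.  53.7 57.1] rect [412.8 221.7] [120.7  60.2] 36.8 circ [412.8 221.8] 64.7
green
t9 [333 150  21  21 337] z [77.7 81.3 84.7] rect [ 664.2 -143.1] [56. 55.] 65.7 circ [ 664.5 -142.6] 29.1
orange
t9 [449 196  22  22 392] z [147.7 151.  154.1] rect [ 534.  -426.2] [55.5 54. ] 89.8 circ [ 532.7 -427. ] 29.0
bottle
t9 [271 238  22  22 352] z [129.7 158.3 165.4] rect [424.4  24.6] [51.9 52.4] 72.4 circ [424.4  24.2] 26.8
drops
t9 [283 144  11  11  74] z [50.8 67.8 84.5] rect [698.7   6. ] [26.2 23.7] 57.0 circ [699.7   5.1] 14.4
```

View pics/fin.png

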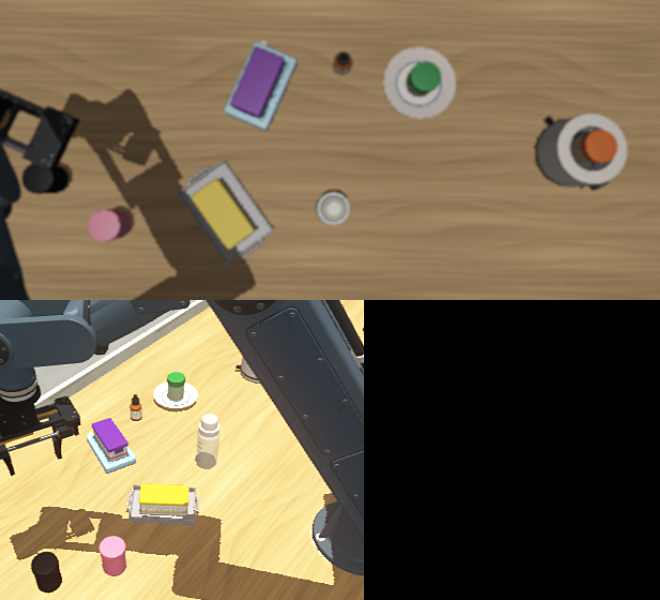

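The final views show all four items in place and upright: the purple box is within 3 mm and 0.2° on the ice pack. The bottle and drops have not moved and the arm is clear.

```bash
python3 -c "from rig import hand_in; print(hand_in())"
```

```text
the job is handed in; nothing more can be done
None
```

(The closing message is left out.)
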